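# Shut a bottle carrier's keeper bar and start its hand screw

## Robot

A 6-joint arm with a two-finger parallel gripper is mounted at the origin on a cart in front of the work surface, level with it; the furniture and walls round the work are solid. World frame = base frame: x ahead of the robot, y to its left, z up, the work surface at z = 0. Lengths are in m, angles in degrees, forces in N, time in s.
With the tool pointing down it reaches from about 0.25 to 0.725 m from the base axis. Payload 9.7 kg.
Tool frame: the origin (TCP) lies midway between the tips of the shut fingers; the grasp point (between the pads) lies 19 mm behind it; z points along the fingers, y is the line along which they close (so a half turn about z gives the same grasp; the last joint's range is limited). The gripper opens to 85 mm and grips with 20 to 120 N. Pads are 22 mm wide; open, the fingers measure 114 mm over their backs; the gripper's body (76 mm by 85 mm) begins 54 mm behind the grasp point. The pads swing forward as they close: fully open they stand 13 mm farther back than shut.
Start: joints at [68.64, 4.979, 10.078, 95.1, 0, 90], TCP at [0.2, 0.512, 0.231] pointing down, gripper open.
Joint ranges: [-179.16, 179.16], [-48.56, 103.87], [-65.8, 70.77], [-126.05, 130.52], [-82.76, 87.17], [-180, 180]. Speed limits (degrees/s): [127.2, 127.2, 147.25, 180, 180, 180].

## Interface

Orientations are given as [roll, pitch, yaw] about the fixed x, y, z axes, in that order (R = Rz(yaw) Ry(pitch) Rx(roll)).
In Python, from workcell import * gives the robot as it stands.
- The arm moves only by the tool servo_tool, never from a script. Its argument "moves" is a list of rows, each a list of 4 numbers: the shift along the world's x, y, z in shares of 50 cm (1.0 is 50 cm), then the turn about the world's z in normalised numbers (1 is 4 rad). A call has 1 to 20 rows; each row is the pose to reach, as a shift and turn from the pose commanded when the call began; what a row does not reach only later rows make up. A row lasts 1/12 s, in which the tool goes at most 41.7 mm and 7.16 degrees, less where a joint would pass 70% of its speed; a pose out of reach is approached as far as the arm can. Shift and turn numbers lie between -1 and 1, and a call with a number outside is refused. A call with a gripper value outside its range is refused whole. "claw" is the closure, from 0 (fully open) to 1 (shut), set as the call begins (left out, the last holds). The fingers move at their own pace and stop on an object; "force" is the grip in N (left out, the last holds). Time passes only in rows, so rows that repeat a pose let the fingers close. It gives the time, the measured TCP pose, the force, the opening and the grip force at its end, in the units of the state.
- get_obs(): the state, without advancing time (a new reading comes with each control period).
- camera(name): name is "scene" or "top" or "wrist"; returns the picture (420x560x3 uint8, red, green, blue); there is no depth.
- get_calibration(name): a dict with "fx", "fy", "cx", "cy" (pixels), "k1" (the pictures are not rectified: a ray, as slopes to the right and down, at radius r is drawn at 1 + k1 r^2 times it, then the intrinsics apply), "rvec" (rotation vector, rad) and "tvec" (3), from world to camera coordinates, as OpenCV has them; the wrist camera has in their place "tool_from_camera" (4x4, takes a point from camera to tool coordinates, whose origin is the TCP and whose axes are the flange's). Camera axes: x right, y down, z forward; pixel columns grow to the right and rows downward; lengths in m; the calibration is good to about 2 mm. A picture is of the moment at which its call begins: read the wrist's pose just before it. get_calibration takes no time and is no camera call.
- job_done(): hands the job in; it is judged then, once.
The state is a dict: "time": time; "q": joint angles; "qd": joint speeds; "joint_efforts": joint torques, N m; "ee_pos": TCP position; "tcp_rot": TCP orientation; "wrist_force": force on the tool from outside, world axes, zero at the start; "torque": the same for the moment, N m; "opening": finger opening in m; "grasp_force": force on a finger pad.
Only numpy, scipy, OpenCV 4.12 (cv2) and the standard library are available. Lean on these libraries where they do the work, as an engineer would, in place of code of your own. Each camera call takes 0.05 s, during which the arm holds its last target. There are 200 camera calls.

## Task

Swing the keeper bar of the bottle carrier shut over the bottles until its forked end is home under the hand screw and clicks into the detent. Then start the screw without crossing its thread: turn its square knob backward (counter-clockwise seen from above) until you feel the screw drop off the end of the thread, then forward (clockwise) one full turn from there, no further. Finish still gripping the knob, so that the started screw is held until I tighten it, with the bar still home, the bottles standing in their wells and the other things on the bench where they were.

Things in the scene. Friction and masses are not known exactly. Their poses are not given: they have to be found in the camera images.
- carrier: Aluminium bottle carrier of a shaking machine, fixed to the bench: base plate 100 x 370 x 10 mm with a hinge post at its +y end, a white deck with three wells for bottles, and an end block (top z = 100 mm) at its -y end. Origin: centre of the plate's underside; x across it, away from the robot, y along it, z up. Here the hinge axis is at (0, +155 mm), the screw axis at (0, -125 mm).
- boss_top (a point): Centre of the top of the steel threaded boss (43 mm across, top at z = 112 mm) on the end block, on the screw axis; axes as the carrier's. The screw stands upright in it. A steel stop pin 9 mm across, top at z = 126 mm, stands 17.5 mm to the -x side and 33 mm to the +y side of this axis, at the front of the shut bar.
- keeper_hinge (a point): Point on the upright hinge axis of the keeper bar, level with the bar's underside (z = 118 mm); axes as the carrier's. The steel bar is 26 mm wide and 8 mm thick (top at z = 126 mm); its forked end, 52 mm wide, reaches 314 mm from this axis. A rubber strip under it passes 3 mm above the bottle caps.
- keeper (a joint): Angle of the keeper bar about its upright hinge, rad: 0 = shut against its stop and caught by the sprung ball detent; grows as the bar opens toward the carrier's +x side, away from the robot (counter-clockwise from above), to 1.3. It stays where it is left (friction 0.1 N m); over the last 0.07 rad the detent ball must be pressed down, 4 to 6 N at the handle.
- keeper_handle (a point): Middle of the upright black grip (12 to 18 mm across, 42 mm tall) standing on the keeper bar, 185 mm from the hinge axis. This point is 25 mm above the bar's top and 17 mm below the grip's top, and moves with the bar; axes: x square to the bar, toward opening; y along the bar, toward the hinge.
- screw_lift (a joint): Height of the captive hand screw along its upright axis, m: about +0.006 riding on the very end of the thread, 0 when it has just dropped off it, then 6 mm lower per full turn forward (within 0.5 mm). It rests by its own weight (0.16 kg), with 1 mm axial play once in the thread. Gripped tight it cannot drop until the grip is eased; between fingers set 2 mm wider than the knob it drops by itself.
- screw_turn (a joint): Angle of the hand screw about its upright axis, rad, growing forward (clockwise from above, which drives it down). At 0 the knob's sides are parallel to the carrier's axes; it starts within 0.6 of 0. The angle of the drop differs between starts: 1.9 to 4.1 rad backward of the start, between -2.5 and -3.6 on this scale. Turning takes 0.02 to 0.05 N m; it stays where it is left.
- knob: Black square knob of the hand screw, 32 x 32 mm with rounded upright edges, 28 mm tall, on a steel washer 33 mm across and 3 mm thick. Origin: centre of its underside, on the screw axis, at z = 143 mm plus screw_lift; z up, x and y square to its flat sides; it turns, rises and falls with the screw.
- knob_grip (a point): Point on the screw axis 17 mm above the knob's underside, 11 mm below its top: where to grip; axes as the knob's.
- bottle_a: Small brown bottle, 43 mm across, 96 mm tall, standing in the well nearest the hinge post. Origin: centre of its underside.
- bottle_b: Small brown bottle with a white cap, 42 mm across, 95 mm tall, standing in the middle well. Origin: centre of its underside.
- bottle_c: Small brown bottle, 43 mm across, 96 mm tall, standing in the well nearest the end block. Origin: centre of its underside.
- weigh_bottle: Glass weighing bottle, 39 mm across, 58 mm tall, standing on the bench behind the right end of the carrier. Bystander. Origin: centre of its underside.
- tape_roll: Roll of black tape, 58 mm across, 19 mm tall, lying on the bench near the front edge, right of the carrier. Bystander. Origin: centre of its underside.
- marker_pen: White marker pen with a blue cap, 134 mm long, lying on the bench behind the carrier. Bystander. Origin: its underside at mid-length.
Not all that is in view belongs to the job. What is shaped like the bottle_c but blue, orange or yellow is not meant.

How it is judged:
By the outcome, as a careful person would: the job done as asked, in the order asked, and still so for the second after the job is handed in, while the arm keeps its last pose, push and grip.
It also fails if it takes over 72 s, if anything falls off the work surface, if the arm or the gripper's body presses on something with over 40 N, if the wrist force passes 120 N, or if a joint passes its speed limit or range.

## Working session

There is one attempt and no reset: what is moved stays moved. The work goes in short steps, Python scripts to look and compute and a tool call to move; the robot and the scene stay as the last step left them, time stands still between calls to the robot, and variables do not carry over. Pictures are saved under pics/ and viewed, at most 11 in all, crops included, and the job is handed in when it is done.

Besides the shell and the picture viewer there is one more tool, called after "Call:" as a command line: name --pt "numbers of a row" for each row, then --argument value for the rest. servo_tool: Moves the arm, as the interface text tells. Its arguments: {"type":"object","properties":{"moves":{"type":"array","items":{"type":"array","items":{"type":"number"}}},"claw":{"type":"number"},"force":{"type":"number"}},"required":["moves"]}

```bash
mkdir -p pics; python3 - <<'E'
from workcell import *
import cv2,numpy as np
for n in("scene","top"):
    cv2.imwrite(f"pics/{n}0.png",camera(n)[:,:,::-1]); c=get_calibration(n); print(n,c)
print(get_calibration("wrist")); print(get_obs())
E
```

```text
scene {'fx': 491.6165222978023, 'fy': 491.6165222978023, 'cx': 280.5454513082, 'cy': 219.8075751098299, 'k1': -0.10023227310904882, 'rvec': array([ 2.15463714, -0.41778173,  0.24227236]), 'tvec': array([-0.45800099,  0.29797551,  0.99413591])}
top {'fx': 416.67510217702136, 'fy': 416.67510217702136, 'cx': 273.3963769727305, 'cy': 205.53135370188423, 'k1': 0.024233460883087865, 'rvec': array([ 2.1419669 , -2.20408338,  0.08903014]), 'tvec': array([0.20243389, 0.56111633, 1.03096325])}
{'fx': 369.4732705859707, 'fy': 369.4732705859707, 'cx': 284.71659821831, 'cy': 206.71454203752418, 'k1': -0.09389045421623032, 'tool_from_camera': array([[-4.20986956e-04, -9.61964001e-01, -2.73175919e-01,
         6.83457033e-02],
       [ 9.99999549e-01, -6.37512767e-04,  7.03859869e-04,
        -6.71765439e-04],
       [-8.51240992e-04, -2.73175500e-01,  9.61963836e-01,
        -1.43010823e-01],
       [ 0.00000000e+00,  0.00000000e+00,  0.00000000e+00,
         1.00000000e+00]])}
{'time': 0.1, 'q': array([ 6.86394998e+01,  5.00955925e+00,  1.00378639e+01,  9.51012728e+01,
       -1.82809491e-04,  8.99997727e+01]), 'qd': array([-0.02316522, -0.05986174,  0.13031543,  0.03068757,  0.01474133,
        0.06492066]), 'joint_efforts': array([-2.59139279e-04, -5.21557510e+01,  4.65655768e+01,  1.59456069e-02,
       -3.38072175e-05,  1.69993410e-05]), 'ee_pos': array([0.20024861, 0.51201049, 0.23062841]), 'tcp_rot': array([-1.79927032e+02,  1.82519862e-04,  1.58639727e+02]), 'wrist_force': array([-0.45929499,  0.5370697 ,  0.21760832]), 'torque': array([ 1.25464957e-03, -2.47226564e-02, -9.37593788e-05]), 'grasp_force': 0.0, 'opening': 0.08534314203332659}
```

View pics/scene0.png

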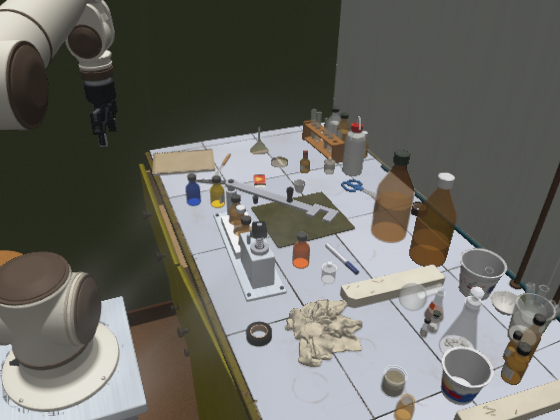

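View pics/top0.png

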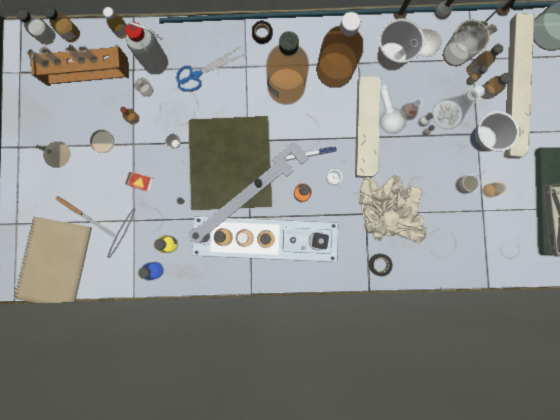

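The top view has the carrier at about (265,240), the hinge end at (198,235), the knob at (320,240), the open bar's handle at (258,184) and its fork at (290,155). The bottles are at (223,237), (245,238) and (266,239).

Look-alikes:
- **bottle_c:** orange (303,192), yellow (167,244) and blue (152,270) bottles, none of them in the wells.
- **Handle:** the dark blob at (181,201).
- **Knob:** the tape roll at (380,265).

I'll check these in one close crop.

```bash
python3 - <<'E'
import cv2
a=cv2.imread("pics/top0.png")[140:265,185:345]
cv2.imwrite("pics/crop1.png",cv2.resize(a,None,fx=5,fy=4.8 if 0 else 4.8,interpolation=cv2.INTER_CUBIC) if 0 else cv2.resize(a[5:],(800,600),interpolation=cv2.INTER_CUBIC))
E
```

```text
(no output)
```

View pics/crop1.png

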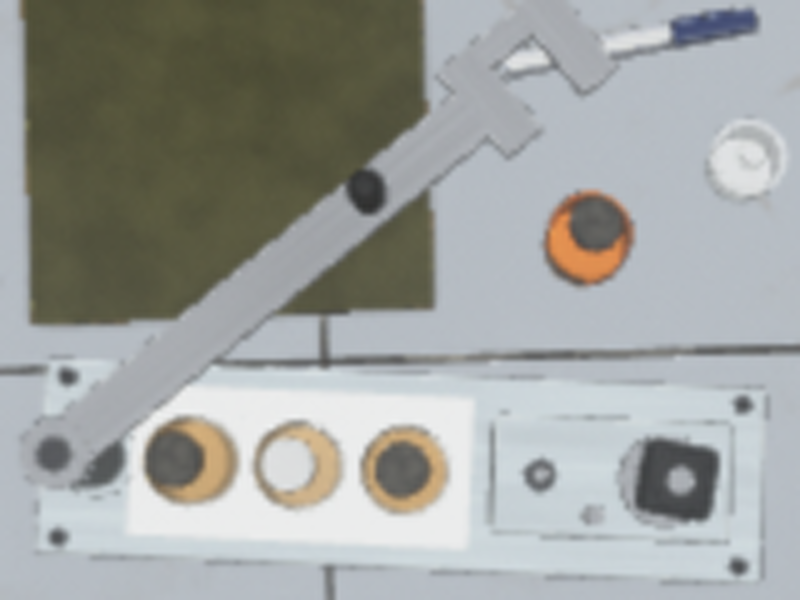

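The crop shows:
- **Plate corners:** about (48,357), (768,387), (762,580) and (37,550).
- **Hinge cap:** (53,453).
- **Handle top:** (367,190).
- **Stop pin:** (593,513).
- **Knob top:** (680,480), slightly rotated.
- **Bottles:** (403,468) is brown and in the end well, so it is bottle_c. The orange bottle at (590,238) isn't part of the job.

```bash
cat > h.py <<'E'
from workcell import *
import cv2,numpy as np
from scipy.optimize import least_squares
from scipy.spatial.transform import Rotation as R
def proj(n,P,obs=None):
    c=get_calibration(n); P=np.atleast_2d(P).astype(float)
    if n=="wrist":
        T=np.eye(4);T[:3,:3]=R.from_euler("xyz",obs["tcp_rot"],degrees=True).as_matrix();T[:3,3]=obs["ee_pos"]
        M=np.linalg.inv(T@c["tool_from_camera"]); rv=cv2.Rodrigues(M[:3,:3])[0]; tv=M[:3,3]
    else: rv,tv=c["rvec"],c["tvec"]
    K=np.array([[c["fx"],0,c["cx"]],[0,c["fy"],c["cy"]],[0,0,1]])
    return cv2.projectPoints(P,rv,tv,K,np.array([c["k1"],0,0,0]))[0][:,0]
def atz(n,px,z,obs=None):
    return np.r_[least_squares(lambda p:(proj(n,[[p[0],p[1],z]],obs)-px)[0],[.4,0.]).x,z]
def car(p,L):
    L=np.atleast_2d(L).astype(float);c,s=np.cos(p[2]),np.sin(p[2])
    return np.c_[p[0]+c*L[:,0]-s*L[:,1],p[1]+s*L[:,0]+c*L[:,1],L[:,2]]
E
python3 - <<'E'
from h import *
f=lambda u,v:np.array([185+(u+.5)/5-.5,145+(v+.5)/5-.5])
px=np.array([f(*a) for a in[(48,357),(768,387),(762,580),(37,550),(593,513),(680,480)]])
L=np.array([[50,185,10],[50,-185,10],[-50,-185,10],[-50,185,10],[-17.5,-92,126],[0,-125,174]])/1000
s=least_squares(lambda p:(proj("top",car(p,L))-px).ravel(),[.45,.1,0])
print(s.x,np.degrees(s.x[2]),s.fun.reshape(-1,2).round(2))
h=car(s.x,[[0,.155,.118]])[0];print("hinge",h,"screw",car(s.x,[[0,-.125,.16]]))
g=atz("top",f(367,188),.168);print("handle",g,np.linalg.norm(g[:2]-h[:2]))
v=g[:2]-h[:2];print("keeper angle",np.arctan2(v[1],v[0])+np.pi/2-s.x[2])
for q in[(640,437),(718,447),(712,521),(636,511)]:print(atz("top",f(*q),.174-.003))
E
```

```text
[ 0.48462492  0.21013707 -0.07125343] -4.0825207009607665 [[-0.24 -0.27]
 [-0.1  -0.14]
 [-0.04  0.62]
 [-0.41  0.29]
 [ 0.53  0.09]
 [ 0.16 -0.52]]
hinge [0.49565986 0.36474376 0.118     ] screw [[0.47572578 0.08545425 0.16      ]]
handle [0.60662703 0.21804244 0.168     ] 0.18394289986648357
keeper angle 0.7188479004198575
[0.49367821 0.1021418  0.171     ]
[0.48840321 0.06852575 0.171     ]
[0.45658513 0.07240162 0.171     ]
[0.46178965 0.10504878 0.171     ]
```

Careful with the scale: shifts go in shares of 50 cm and turns go in shares of 4 rad. That gives: 40.66 cm / 50 = 0.8132, -29.4 cm / 50 = -0.588, -0.55 rad / 4 = -0.1375.

Call:
servo_tool --pt "0.8132 -0.588 0 -0.1375" --pt "0.8132 -0.588 0 -0.1375" --pt "0.8132 -0.588 0 -0.1375" --pt "0.8132 -0.588 0 -0.1375" --pt "0.8132 -0.588 0 -0.1375" --pt "0.8132 -0.588 0 -0.1375" --pt "0.8132 -0.588 0 -0.1375" --pt "0.8132 -0.588 0 -0.1375" --pt "0.8132 -0.588 0 -0.1375" --pt "0.8132 -0.588 0 -0.1375" --pt "0.8132 -0.588 0 -0.1375" --pt "0.8132 -0.588 0 -0.1375" --pt "0.8132 -0.588 0 -0.1375" --pt "0.8132 -0.588 0 -0.1375" --pt "0.8132 -0.588 0 -0.1375" --pt "0.8132 -0.588 0 -0.1375" --pt "0.8132 -0.588 0 -0.1375" --pt "0.8132 -0.588 0 -0.1375" --claw 0.3 --force 25

```text
time: 1.6
ee_pos: [0.6061, 0.2192, 0.2319]
tcp_rot: [180.0, 0.0, 127.2]
wrist_force: [0.3, 0.5, 0.8]
opening: 0.0598
grasp_force: 0.0
```

```bash
python3 - <<'E'
from h import *
o=get_obs();print(o["q"],o["ee_pos"],o["tcp_rot"],o["opening"])
cv2.imwrite("pics/w1.png",camera("wrist")[:,:,::-1]);print(proj("wrist",[[.6066,.218,.168]],o))
E
```

```text
[1.98791895e+01 1.86796367e+01 2.61448462e+01 9.74257152e+01
 2.14391701e-03 7.26598912e+01] [0.60614471 0.21918369 0.23186965] [1.79961662e+02 9.72450613e-03 1.27219296e+02] 0.05977543371635385
[[284.02437278 224.13705973]]
```

View pics/w1.png

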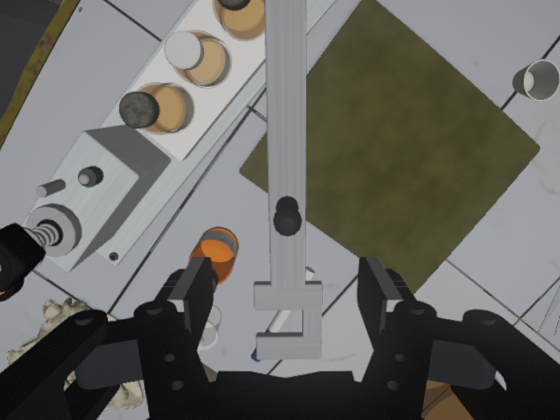

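The handle stands upright at (287,220), close to the predicted (284,224) and centred between the fingers. I'll go down and grip it.

To row units: -9.6 cm / 50 = -0.192, -8 cm / 50 = -0.16.

Call:
servo_tool --pt "0.002 -0.001 -0.08 0" --pt "0.002 -0.001 -0.16 0" --pt "0.002 -0.001 -0.192 0" --pt "0.002 -0.001 -0.192 0" --pt "0.002 -0.001 -0.192 0"

```text
time: 2.07
ee_pos: [0.6072, 0.218, 0.1354]
tcp_rot: [-179.9, -0.0, 127.2]
wrist_force: [1.1, 0.1, 0.4]
opening: 0.0597
grasp_force: 0.0
```

Call:
servo_tool --pt "0 0 0 0" --pt "0 0 0 0" --pt "0 0 0 0" --pt "0 0 0 0" --pt "0 0 0 0" --pt "0 0 0 0" --claw 1 --force 25

```text
time: 2.57
ee_pos: [0.6086, 0.218, 0.1371]
tcp_rot: [179.8, 0.0, 127.1]
wrist_force: [0.2, 0.4, 4.2]
opening: 0.0163
grasp_force: 24.3
```

```bash
python3 - <<'E'
from h import *
o=get_obs();p=o["ee_pos"][:2];h=np.array([.49566,.36474]);c=-.07125
v=p-h;r=np.linalg.norm(v);a=np.arctan2(v[1],v[0])+np.pi/2-c
print(r,a,o["ee_pos"],o["tcp_rot"],o["opening"],o["wrist_force"])
for k in np.linspace(a,-.01,17)[1:]:
    b=k+c-np.pi/2; d=h+r*np.array([np.cos(b),np.sin(b)])-p; print([round(100*d[0],2),round(100*d[1],2),0,round(k-a,3)],end=", ")
E
```

```text
0.18518559319746516 0.7273376388757404 [0.60862718 0.21800173 0.13708402] [1.79844310e+02 4.25831000e-02 1.27127745e+02] 0.016304794387569464 [0.1566901  0.35242268 4.18629301]
[np.float64(-0.69), np.float64(-0.5), 0, np.float64(-0.046)], [np.float64(-1.4), np.float64(-0.98), 0, np.float64(-0.092)], [np.float64(-2.13), np.float64(-1.42), 0, np.float64(-0.138)], [np.float64(-2.88), np.float64(-1.82), 0, np.float64(-0.184)], [np.float64(-3.65), np.float64(-2.19), 0, np.float64(-0.23)], [np.float64(-4.43), np.float64(-2.53), 0, np.float64(-0.277)], [np.float64(-5.23), np.float64(-2.82), 0, np.float64(-0.323)], [np.float64(-6.05), np.float64(-3.09), 0, np.float64(-0.369)], [np.float64(-6.87), np.float64(-3.31), 0, np.float64(-0.415)], [np.float64(-7.7), np.float64(-3.49), 0, np.float64(-0.461)], [np.float64(-8.54), np.float64(-3.64), 0, np.float64(-0.507)], [np.float64(-9.39), np.float64(-3.75), 0, np.float64(-0.553)], [np.float64(-10.24), np.float64(-3.81), 0, np.float64(-0.599)], [np.float64(-11.09), np.float64(-3.84), 0, np.float64(-0.645)], [np.float64(-11.95), np.float64(-3.83), 0, np.float64(-0.691)], [np.float64(-12.8), np.float64(-3.78), 0, np.float64(-0.737)],
```

To row units: -10.24 cm / 50 = -0.2048, -9.39 cm / 50 = -0.1878, -0.599 rad / 4 = -0.1498.

Call:
servo_tool --pt "-0.0138 -0.01 0 -0.0115" --pt "-0.028 -0.0196 0 -0.023" --pt "-0.0426 -0.0284 0 -0.0345" --pt "-0.0576 -0.0364 0 -0.046" --pt "-0.073 -0.0438 0 -0.0575" --pt "-0.0886 -0.0506 0 -0.0693" --pt "-0.1046 -0.0564 0 -0.0808" --pt "-0.121 -0.0618 0 -0.0923" --pt "-0.1374 -0.0662 0 -0.1038" --pt "-0.154 -0.0698 0 -0.1153" --pt "-0.1708 -0.0728 0 -0.1268" --pt "-0.1878 -0.075 0 -0.1383" --pt "-0.2048 -0.0762 0 -0.1498" --pt "-0.2048 -0.0762 0 -0.1498" --pt "-0.2048 -0.0762 0 -0.1498"

```text
time: 3.82
ee_pos: [0.5061, 0.1794, 0.137]
tcp_rot: [179.8, 0.0, 92.9]
wrist_force: [-0.7, -4.2, 7.5]
opening: 0.0165
grasp_force: 25.0
```

To row units: -2.05 cm / 50 = -0.041, -1.7 cm / 50 = -0.034, -0.11 rad / 4 = -0.0275.

Call:
servo_tool --pt "-0.0084 -0.0002 0 -0.0058" --pt "-0.017 -0.0006 0 -0.0115" --pt "-0.0256 -0.0004 0 -0.0173" --pt "-0.034 -0.0002 0 -0.023" --pt "-0.041 0 0 -0.0275" --pt "-0.041 0 0 -0.0275" --pt "-0.041 0 0 -0.0275"

```text
time: 4.4
ee_pos: [0.4858, 0.1792, 0.137]
tcp_rot: [179.8, 0.0, 86.6]
wrist_force: [-0.9, -4.1, 8.9]
opening: 0.0162
grasp_force: 25.2
```

```bash
python3 - <<'E'
from h import *
o=get_obs();p=o["ee_pos"][:2];h=np.array([.49566,.36474]);c=-.07125
v=p-h;r=np.linalg.norm(v);a=np.arctan2(v[1],v[0])+np.pi/2-c
print(r,a,o["ee_pos"],o["tcp_rot"],o["opening"],o["wrist_force"])
E
```

```text
0.1857705595157662 0.01813312484486658 [0.48579709 0.17923145 0.1370175 ] [1.79849956e+02 1.11621333e-02 8.65510767e+01] 0.01616154312104475 [-0.92690516 -4.05543625  8.89326821]
```

To row units: -0.3 cm / 50 = -0.006, -0.15 cm / 50 = -0.003, -0.01 rad / 4 = -0.0025.

Call:
servo_tool --pt "-0.003 0 0 -0.002" --pt "-0.006 0.0004 0 -0.0025" --pt "-0.006 0.0004 0 -0.0025"

```text
time: 4.65
ee_pos: [0.4827, 0.1794, 0.137]
tcp_rot: [179.9, 0.0, 86.0]
wrist_force: [-2.9, -5.5, 9.3]
opening: 0.0163
grasp_force: 25.3
```

To row units: -0.35 cm / 50 = -0.007, -0.2 cm / 50 = -0.004.

Call:
servo_tool --pt "-0.004 0.0004 0 0" --pt "-0.007 0.0004 0 0" --pt "-0.007 0.0004 0 0"

```text
time: 4.9
ee_pos: [0.4811, 0.1795, 0.1371]
tcp_rot: [179.6, 0.0, 85.9]
wrist_force: [8.6, -5.5, 4.5]
opening: 0.0167
grasp_force: 25.2
```

Fx changed sign (the detent pulled the bar in) and then rose to +8.6 N against the stop, so the bar looks home. I'll let go, lift and move over the knob.

To row units: 0.2 cm / 50 = 0.004, -0.02 cm / 50 = -0.0004.

Call:
servo_tool --pt "0.004 -0.0004 0 0" --pt "0.004 -0.0004 0 0" --pt "0.004 -0.0004 0 0" --pt "0.004 -0.0004 0 0" --pt "0.004 -0.0004 0 0" --claw 0.3

```text
time: 5.32
ee_pos: [0.4803, 0.1799, 0.1351]
tcp_rot: [-180.0, 0.0, 86.0]
wrist_force: [-0.0, 0.3, 0.2]
opening: 0.0599
grasp_force: 0.0
```

To row units: 10 cm / 50 = 0.2, -9.4 cm / 50 = -0.188, -0.06 rad / 4 = -0.015.

Call:
servo_tool --pt "0.004 0 0.08 0" --pt "0.004 0 0.16 0" --pt "-0.006 -0.08 0.2 0" --pt "-0.006 -0.16 0.2 -0.015" --pt "-0.006 -0.188 0.2 -0.015" --pt "-0.006 -0.188 0.2 -0.015" --pt "-0.006 -0.188 0.2 -0.015"

```text
time: 5.9
ee_pos: [0.4775, 0.0853, 0.2354]
tcp_rot: [180.0, -0.0, 82.4]
wrist_force: [-0.3, 0.5, -0.0]
opening: 0.0599
grasp_force: 0.0
```

```bash
python3 - <<'E'
from h import *
o=get_obs();print(o["q"],o["ee_pos"],o["tcp_rot"],o["opening"])
w=camera("wrist")[:,:,::-1];t=camera("top")[140:265,185:345,::-1]
cv2.imwrite("pics/w2.png",w);cv2.imwrite("pics/both.png",np.hstack([w[:,100:460],cv2.resize(t[45:],(440,220),interpolation=cv2.INTER_CUBIC)[:420] if 0 else cv2.copyMakeBorder(cv2.resize(t,(440,344),interpolation=cv2.INTER_CUBIC),0,76,0,0,cv2.BORDER_CONSTANT)]))
print(proj("wrist",[[.4757,.0854,.1755]],o))
E
```

```text
[ 1.01180832e+01 -3.82167434e+00  1.65992940e+00  9.54685718e+01
  1.91091739e-02  1.07712210e+02] [0.47751569 0.08531055 0.23535974] [ 1.79993400e+02 -2.21681154e-02  8.24058762e+01] 0.05993654217403534
[[280.34427752 225.19911372]]
```

View pics/both.png

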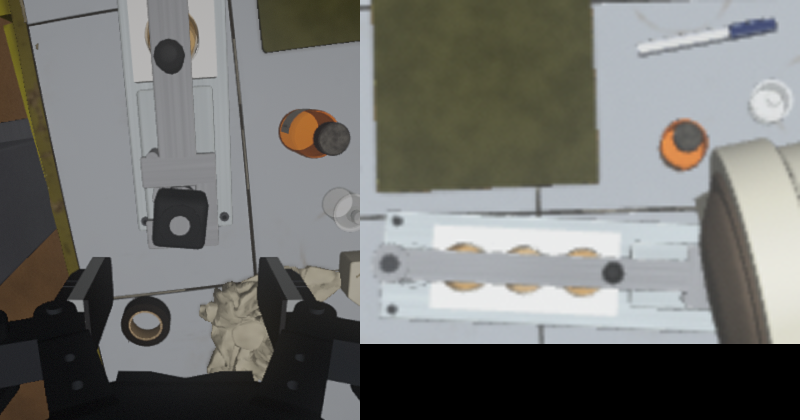

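The bar is home along the carrier, with the fork under the knob. The knob centre is at (280,224) against a predicted (280,225), turned about 4° clockwise from the tool. I'll go down, turn to match and close.

To row units: -9 cm / 50 = -0.18, -7 cm / 50 = -0.14, -0.06 rad / 4 = -0.015.

Call:
servo_tool --pt "-0.0036 0.0002 -0.07 -0.015" --pt "-0.0036 0.0002 -0.14 -0.015" --pt "-0.0036 0.0002 -0.18 -0.015" --pt "-0.0036 0.0002 -0.18 -0.015" --pt "-0.0036 0.0002 -0.18 -0.015"

```text
time: 6.42
ee_pos: [0.4751, 0.0867, 0.1448]
tcp_rot: [-179.9, 0.0, 79.1]
wrist_force: [-0.5, 0.9, 1.1]
opening: 0.0596
grasp_force: 0.0
```

Call:
servo_tool --pt "0 0 0 0" --pt "0 0 0 0" --pt "0 0 0 0" --pt "0 0 0 0" --pt "0 0 0 0" --claw 1 --force 20

```text
time: 6.83
ee_pos: [0.4748, 0.0865, 0.1473]
tcp_rot: [-179.9, -0.1, 79.1]
wrist_force: [-10.2, 2.4, 8.5]
opening: 0.0317
grasp_force: 22.8
```

Call:
servo_tool --pt "0 0 0 0" --pt "0 0 0 0" --pt "0 0 0 0" --claw 0.6 --force 20

```text
time: 7.08
ee_pos: [0.4757, 0.0863, 0.1467]
tcp_rot: [180.0, -0.1, 79.1]
wrist_force: [-4.4, 1.9, 4.5]
opening: 0.0343
grasp_force: 2.6
```

```bash
python3 - <<'E'
from h import *
o=get_obs();print(o["q"],o["ee_pos"],o["tcp_rot"],o["opening"],o["grasp_force"])
w=camera("wrist")[:,:,::-1];s=camera("scene")[:,:,::-1]
cv2.imwrite("pics/w3.png",w);cv2.imwrite("pics/s3.png",s)
cv2.imwrite("pics/both3.png",np.hstack([w[:,100:460],cv2.resize(s[205:275,220:293],(438,420),interpolation=cv2.INTER_CUBIC)]))
E
```

```text
[ 1.02544866e+01 -5.04782367e+00 -9.30337234e+00  8.56928124e+01
  3.94214795e-02  1.11183225e+02] [0.47571444 0.08626093 0.14667381] [ 1.79966095e+02 -5.54175599e-02  7.90712956e+01] 0.03432815655667708 2.645644247531891
```

View pics/both3.png

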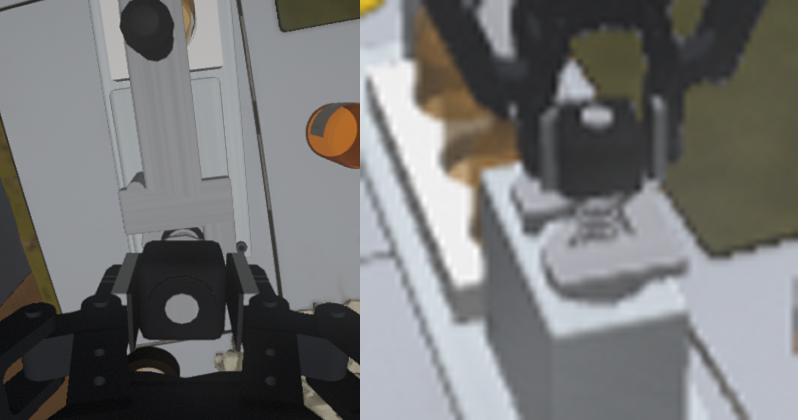

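The fingers straddle the knob squarely, but the side force shows the tool is a little off the screw axis toward +x. I'll recentre it.

To row units: -0.15 cm / 50 = -0.003, -0.05 cm / 50 = -0.001.

Call:
servo_tool --pt "-0.003 -0.001 0 0" --pt "-0.003 -0.001 0 0" --pt "-0.003 -0.001 0 0"

```text
time: 7.43
ee_pos: [0.4746, 0.0854, 0.1458]
tcp_rot: [179.9, -0.0, 79.1]
wrist_force: [0.1, 1.0, 1.9]
opening: 0.0344
grasp_force: 0.0
```

To row units: 0.4 rad / 4 = 0.1.

Call:
servo_tool --pt "0 0 0 0.025" --pt "0 0 0 0.05" --pt "0 0 0 0.075" --pt "0 0 0 0.1" --pt "0 0 0 0.1"

```text
time: 7.85
ee_pos: [0.4746, 0.0854, 0.1456]
tcp_rot: [180.0, 0.0, 102.2]
wrist_force: [0.5, -0.3, 0.2]
opening: 0.0344
grasp_force: 0.0
```

```bash
cat > m.py <<'E'
from h import *
import sys
o=get_obs();w=camera("wrist")
def spot(w):
    g=cv2.cvtColor(w,cv2.COLOR_RGB2GRAY)[270:350,245:320]
    n,l,st,ce=cv2.connectedComponentsWithStats((g>110).astype(np.uint8))
    i=min(range(1,n),key=lambda i:np.hypot(*(ce[i]-[37,37]))if st[i,4]>150 else 999)
    return (ce[i]+[245,270]).round(1),st[i,4]
if __name__=="__main__":
    print("t",o["time"],"yaw",o["tcp_rot"][2].round(2),"q6",o["q"][5].round(1),"z",o["ee_pos"][2].round(4),"F",o["wrist_force"].round(1),"M",o["torque"].round(3),"op",o["opening"].round(4),"spot",*spot(w))
    # lift from spot row (centre of knob top, z=.171+lift)
    L=np.arange(-8,9)/1000.;r=[proj("wrist",[[o["ee_pos"][0],o["ee_pos"][1],.171+l]],o)[0,1] for l in L]
    print("lift mm",1000*np.interp(spot(w)[0][1],r,L))
    cv2.imwrite("pics/last.png",w[:,:,::-1])
E
python3 m.py; python3 -c "
from m import *
print(spot(cv2.imread('pics/w3.png')[:,:,::-1]))"
```

```text
(array([281.3, 308.3]), np.int32(738))Traceback (most recent call last):
  File "m.py", line 10, in <module>
    print("t",o["time"],"yaw",o["tcp_rot"][2].round(2),"q6",o["q"][5].round(1),"z",o["ee_pos"][2].round(4),"F",o["wrist_force"].round(1),"M",o["torque"].round(3),"op",o["opening"].round(4),"spot",*spot(w))
                                                                                                                                                                       ^^^^^^^^^^^^^^^^^^
AttributeError: 'float' object has no attribute 'round'
```

To row units: 1.2 rad / 4 = 0.3.

Call:
servo_tool --pt "0 0 0 0.03" --pt "0 0 0 0.06" --pt "0 0 0 0.09" --pt "0 0 0 0.12" --pt "0 0 0 0.15" --pt "0 0 0 0.18" --pt "0 0 0 0.21" --pt "0 0 0 0.24" --pt "0 0 0 0.27" --pt "0 0 0 0.3" --pt "0 0 0 0.3"

```text
time: 8.87
ee_pos: [0.4746, 0.0857, 0.1456]
tcp_rot: [180.0, 0.0, 170.9]
wrist_force: [0.4, 2.0, 1.4]
opening: 0.0342
grasp_force: 0.8
```

```bash
python3 m.py
```

```text
Traceback (most recent call last):
  File "m.py", line 10, in <module>
    print("t",o["time"],"yaw",o["tcp_rot"][2].round(2),"q6",o["q"][5].round(1),"z",o["ee_pos"][2].round(4),"F",o["wrist_force"].round(1),"M",o["torque"].round(3),"op",o["opening"].round(4),"spot",*spot(w))
                                                                                                                                                                       ^^^^^^^^^^^^^^^^^^
AttributeError: 'float' object has no attribute 'round'
```

```bash
sed -i 's/o\["opening"\].round(4)/round(o["opening"],4)/' m.py; python3 m.py
```

```text
t 8.9167 yaw 170.48 q6 19.7 z 0.1455 F [-0.   1.4  0.5] M [ 0.375 -0.052 -0.035] op 0.0339 spot [286.7 312.2] 766
lift mm 7.52458020979498
```

View pics/last.png

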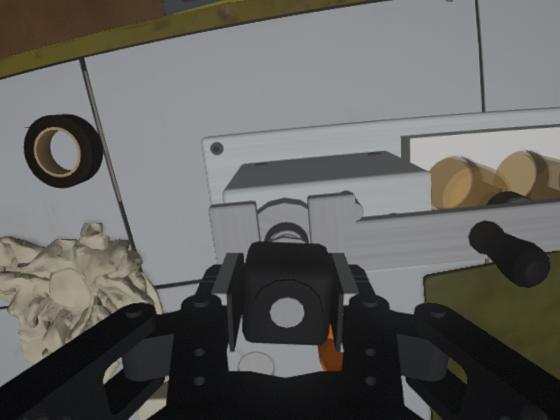

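The knob follows the fingers, lagging by a few degrees. The spot is at (287,312) and the bar is still home. I'll carry on to just short of the earliest drop angle.

To row units: 0.9 rad / 4 = 0.225.

Call:
servo_tool --pt "0 0 0 0.03" --pt "0 0 0 0.06" --pt "0 0 0 0.09" --pt "0 0 0 0.12" --pt "0 0 0 0.15" --pt "0 0 0 0.18" --pt "0 0 0 0.21" --pt "0 0 0 0.225" --pt "0 0 0 0.225"

```text
time: 9.72
ee_pos: [0.474, 0.0854, 0.1451]
tcp_rot: [180.0, -0.0, -137.8]
wrist_force: [0.2, 0.0, 0.2]
opening: 0.0342
grasp_force: 0.3
```

```bash
python3 m.py
```

```text
t 9.7167 yaw -137.83 q6 -32.0 z 0.1451 F [0.2 0.  0.2] M [ 0.101  0.165 -0.009] op 0.0342 spot [285.6 316.8] 770
lift mm 8.0
```

To row units: 0.1 rad / 4 = 0.025.

Call:
servo_tool --pt "0 0 0 0.025" --pt "0 0 0 0.025"

```text
time: 9.93
ee_pos: [0.4741, 0.0853, 0.1451]
tcp_rot: [180.0, -0.0, -132.0]
wrist_force: [-0.1, 0.5, 0.2]
opening: 0.0341
grasp_force: 0.1
```

```bash
python3 m.py
```

```text
t 9.9333 yaw -132.02 q6 -37.8 z 0.1451 F [-0.1  0.5  0.2] M [-0.006  0.073  0.075] op 0.0341 spot [285.5 316.9] 770
lift mm 8.0
```

To row units: 0.1 rad / 4 = 0.025.

Call:
servo_tool --pt "0 0 0 0.025" --pt "0 0 0 0.025"

```text
time: 10.15
ee_pos: [0.4741, 0.0853, 0.1451]
tcp_rot: [180.0, -0.0, -126.3]
wrist_force: [-0.9, 0.2, 0.4]
opening: 0.0342
grasp_force: 0.0
```

```bash
python3 m.py
```

```text
t 10.15 yaw -126.31 q6 -43.5 z 0.1451 F [-0.9  0.2  0.4] M [-0.021  0.046  0.023] op 0.0342 spot [285.4 316.9] 768
lift mm 8.0
```

To row units: 0.1 rad / 4 = 0.025.

Call:
servo_tool --pt "0 0 0 0.025" --pt "0 0 0 0.025"

```text
time: 10.37
ee_pos: [0.4741, 0.0853, 0.1452]
tcp_rot: [180.0, -0.0, -120.6]
wrist_force: [-0.2, -0.7, -0.7]
opening: 0.0341
grasp_force: 0.0
```

```bash
python3 m.py
```

```text
t 10.3667 yaw -120.59 q6 -49.2 z 0.1452 F [-0.2 -0.7 -0.7] M [ 0.019 -0.006 -0.01 ] op 0.0341 spot [285.2 316.9] 769
lift mm 8.0
```

To row units: 0.1 rad / 4 = 0.025.

Call:
servo_tool --pt "0 0 0 0.025" --pt "0 0 0 0.025"

```text
time: 10.58
ee_pos: [0.4742, 0.0853, 0.1452]
tcp_rot: [-180.0, -0.0, -114.9]
wrist_force: [-0.2, -0.6, -0.4]
opening: 0.034
grasp_force: 0.0
```

```bash
python3 m.py
```

```text
t 10.5833 yaw -114.87 q6 -54.9 z 0.1452 F [-0.2 -0.6 -0.4] M [0.009 0.023 0.042] op 0.034 spot [284.9 316.3] 769
lift mm 7.888516022240617
```

To row units: 0.1 rad / 4 = 0.025.

Call:
servo_tool --pt "0 0 0 0.025" --pt "0 0 0 0.025"

```text
time: 10.8
ee_pos: [0.4742, 0.0854, 0.1453]
tcp_rot: [-180.0, -0.0, -109.1]
wrist_force: [0.0, 0.6, 0.2]
opening: 0.034
grasp_force: 0.0
```

```bash
python3 m.py
```

```text
t 10.8 yaw -109.14 q6 -60.7 z 0.1453 F [0.  0.6 0.2] M [-0.002  0.061 -0.008] op 0.034 spot [284.8 314.5] 763
lift mm 6.65152807709276
```

To row units: 0.1 rad / 4 = 0.025.

Call:
servo_tool --pt "0 0 0 0.025" --pt "0 0 0 0.025"

```text
time: 11.02
ee_pos: [0.4743, 0.0854, 0.1453]
tcp_rot: [-180.0, -0.0, -103.4]
wrist_force: [0.5, -0.1, 0.1]
opening: 0.0341
grasp_force: 0.0
```

```bash
python3 m.py
```

```text
t 11.0167 yaw -103.41 q6 -66.4 z 0.1453 F [ 0.5 -0.1  0.1] M [ 0.015  0.046 -0.042] op 0.0341 spot [284.5 307.9] 720
lift mm 2.3095895740072705
```

Call:
servo_tool --pt "0 0 0 0" --pt "0 0 0 0"

```text
time: 11.23
ee_pos: [0.4742, 0.0854, 0.1453]
tcp_rot: [-180.0, -0.0, -103.6]
wrist_force: [-0.8, -0.0, -0.2]
opening: 0.034
grasp_force: 0.0
```

```bash
python3 m.py;python3 -c "
import cv2;cv2.imwrite('pics/l1.png',cv2.resize(cv2.imread('pics/last.png')[220:370,190:390],(800,600)))"
```

```text
t 11.2333 yaw -103.56 q6 -66.2 z 0.1453 F [-0.8 -0.  -0.2] M [ 0.025  0.025 -0.002] op 0.034 spot [284.5 307.9] 719
lift mm 2.2869264822729414
```

View pics/l1.png

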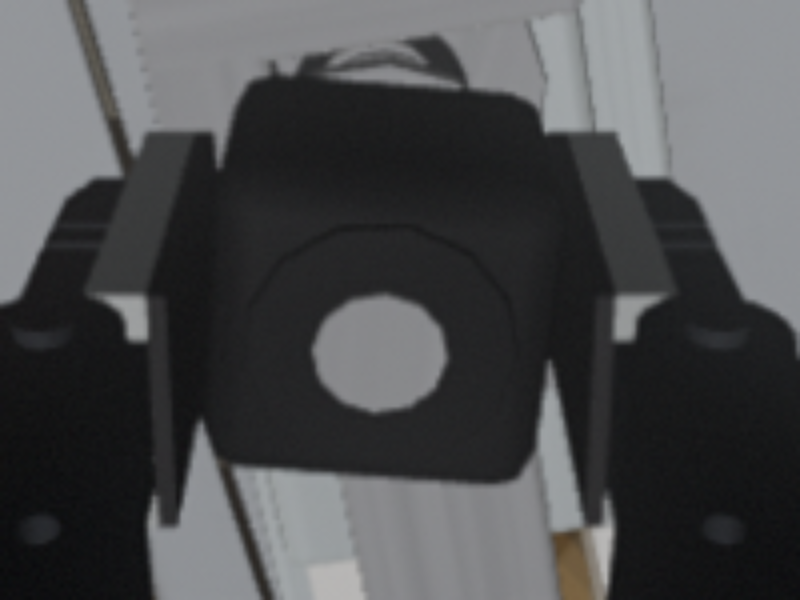

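The spot row fell from 317 to 308, about 6 mm, and is steady: the screw has dropped. The drop came between tool yaw -109° and -103°. The knob lags about 4°, so the knob itself was near -110°. I'll lower the fingers and turn forward, then regrip once.

To row units: -0.75 cm / 50 = -0.015, -0.7 cm / 50 = -0.014, -1.1 rad / 4 = -0.275.

Call:
servo_tool --pt "0 0 -0.006 0" --pt "0 0 -0.012 0" --pt "0 0 -0.012 -0.025" --pt "0 0 -0.012 -0.05" --pt "0 0 -0.012 -0.075" --pt "0 0 -0.012 -0.1" --pt "0 0 -0.012 -0.125" --pt "0 0 -0.012 -0.15" --pt "0 0 -0.013 -0.175" --pt "0 0 -0.013 -0.2" --pt "0 0 -0.013 -0.225" --pt "0 0 -0.013 -0.25" --pt "0 0 -0.014 -0.275" --pt "0 0 -0.014 -0.3" --pt "0 0 -0.014 -0.325" --pt "0 0 -0.015 -0.35" --pt "0 0 -0.015 -0.375" --pt "0 0 -0.015 -0.4" --pt "0 0 -0.015 -0.425" --pt "0 0 -0.015 -0.425"

```text
time: 12.95
ee_pos: [0.4742, 0.0856, 0.1374]
tcp_rot: [180.0, -0.0, 159.0]
wrist_force: [1.9, 0.1, -0.4]
opening: 0.0337
grasp_force: 0.6
```

```bash
python3 m.py
```

```text
t 12.95 yaw 158.98 q6 31.2 z 0.1374 F [ 1.9  0.1 -0.4] M [ 0.223 -0.21  -0.069] op 0.0337 spot [286.9 315.8] 785
lift mm 1.8648807787272266
```

To row units: -0.2 cm / 50 = -0.004, -0.15 cm / 50 = -0.003, -2.24 rad / 4 = -0.56.

Call:
servo_tool --pt "0 0 0 -0.03" --pt "0 0 0 -0.06" --pt "0 0 0 -0.09" --pt "0 0 0 -0.12" --pt "0 0 -0.001 -0.15" --pt "0 0 -0.001 -0.18" --pt "0 0 -0.001 -0.21" --pt "0 0 -0.002 -0.24" --pt "0 0 -0.002 -0.27" --pt "0 0 -0.002 -0.3" --pt "0 0 -0.002 -0.33" --pt "0 0 -0.003 -0.36" --pt "0 0 -0.003 -0.39" --pt "0 0 -0.003 -0.42" --pt "0 0 -0.004 -0.45" --pt "0 0 -0.004 -0.48" --pt "0 0 -0.004 -0.51" --pt "0 0 -0.004 -0.54" --pt "0 0 -0.004 -0.56" --pt "0 0 -0.004 -0.56"

```text
time: 14.67
ee_pos: [0.474, 0.0856, 0.1355]
tcp_rot: [-180.0, 0.0, 30.9]
wrist_force: [0.4, 2.4, -1.0]
opening: 0.034
grasp_force: 0.9
```

```bash
python3 m.py;python3 -c "
import cv2;cv2.imwrite('pics/l2.png',cv2.resize(cv2.imread('pics/last.png')[220:370,190:390],(800,600)))"
```

```text
t 14.6667 yaw 30.91 q6 159.3 z 0.1355 F [ 0.4  2.4 -1. ] M [ 0.402 -0.033  0.017] op 0.034 spot [283.7 313.4] 796
lift mm -3.011698779265357
```

View pics/l2.png

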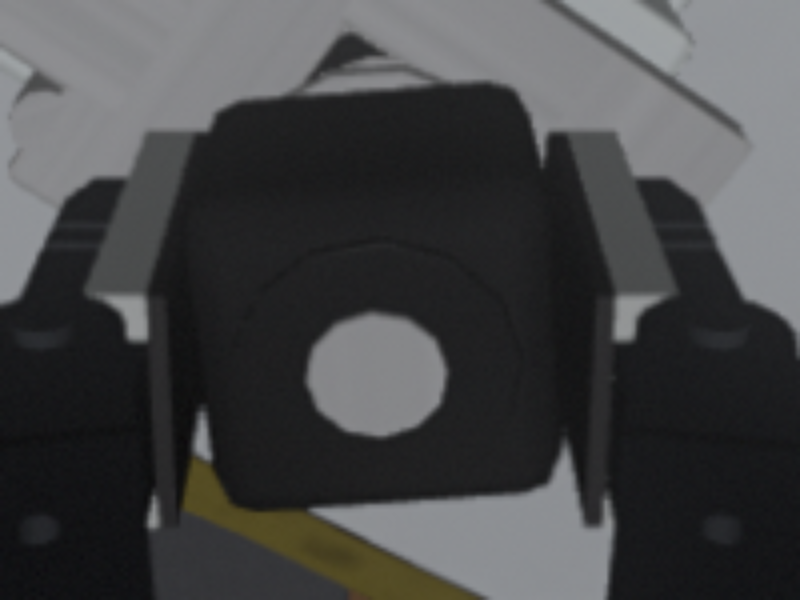

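The knob is now driven from the other side and the screw is going down. I'll regrip half a turn back.

To row units: 0.12 rad / 4 = 0.03.

Call:
servo_tool --pt "0 0 0 0" --pt "0 0 0 0" --pt "0 0 0 0" --pt "0 0 0 0" --pt "0 0 0 0.03" --pt "0 0 0 0.06" --pt "0 0 0 0.09" --pt "0 0 0 0.12" --pt "0 0 0 0.15" --pt "0 0 0 0.18" --pt "0 0 0 0.21" --pt "0 0 0 0.24" --pt "0 0 0 0.27" --pt "0 0 0 0.3" --pt "0 0 0 0.33" --pt "0 0 0 0.36" --pt "0 0 0 0.39" --pt "0 0 0 0.42" --pt "0 0 0 0.45" --pt "0 0 0 0.45" --claw 0.3

```text
time: 16.38
ee_pos: [0.4743, 0.0853, 0.1358]
tcp_rot: [-180.0, 0.0, 134.4]
wrist_force: [-0.4, 0.3, 1.1]
opening: 0.0599
grasp_force: 0.0
```

To row units: 1.342 rad / 4 = 0.3355.

Call:
servo_tool --pt "0 0 0 0.03" --pt "0 0 0 0.06" --pt "0 0 0 0.09" --pt "0 0 0 0.12" --pt "0 0 0 0.15" --pt "0 0 0 0.18" --pt "0 0 0 0.21" --pt "0 0 0 0.24" --pt "0 0 0 0.27" --pt "0 0 0 0.3" --pt "0 0 0 0.33" --pt "0 0 0 0.3355" --pt "0 0 0 0.3355" --pt "0 0 0 0.3355"

```text
time: 17.55
ee_pos: [0.4742, 0.0854, 0.1358]
tcp_rot: [-180.0, -0.0, -149.3]
wrist_force: [0.3, -0.6, 1.2]
opening: 0.0598
grasp_force: 0.0
```

```bash
python3 m.py
```

```text
t 17.55 yaw -149.34 q6 -20.4 z 0.1358 F [ 0.3 -0.6  1.2] M [-0.014 -0.007  0.047] op 0.0598 spot [286.4 316.7] 763
lift mm -0.41305992617205517
```

Call:
servo_tool --pt "0 0 0 0" --pt "0 0 0 0" --pt "0 0 0 0" --pt "0 0 0 0" --claw 0.6

```text
time: 17.93
ee_pos: [0.4742, 0.0856, 0.1358]
tcp_rot: [180.0, 0.0, -149.1]
wrist_force: [-0.9, 2.0, 0.2]
opening: 0.0342
grasp_force: 1.0
```

```bash
python3 m.py
```

```text
t 17.9333 yaw -149.08 q6 -20.7 z 0.1358 F [-0.9  2.   0.2] M [0.411 0.06  0.028] op 0.0342 spot [285.7 316.3] 772
lift mm -0.6344301851609357
```

To row units: -0.2 cm / 50 = -0.004, -0.15 cm / 50 = -0.003, -1.8 rad / 4 = -0.45.

Call:
servo_tool --pt "0 0 0 -0.03" --pt "0 0 0 -0.06" --pt "0 0 0 -0.09" --pt "0 0 0 -0.12" --pt "0 0 0 -0.15" --pt "0 0 0 -0.18" --pt "0 0 -0.001 -0.21" --pt "0 0 -0.001 -0.24" --pt "0 0 -0.001 -0.27" --pt "0 0 -0.002 -0.3" --pt "0 0 -0.002 -0.33" --pt "0 0 -0.002 -0.36" --pt "0 0 -0.003 -0.39" --pt "0 0 -0.003 -0.42" --pt "0 0 -0.003 -0.45" --pt "0 0 -0.004 -0.48" --pt "0 0 -0.004 -0.51" --pt "0 0 -0.004 -0.54" --pt "0 0 -0.004 -0.57" --pt "0 0 -0.004 -0.57"

```text
time: 19.65
ee_pos: [0.4743, 0.0853, 0.1338]
tcp_rot: [180.0, 0.0, 80.0]
wrist_force: [-0.8, 1.1, -0.0]
opening: 0.0341
grasp_force: 0.0
```

```bash
python3 m.py
```

```text
t 19.65 yaw 79.98 q6 110.2 z 0.1338 F [-0.8  1.1 -0. ] M [-0.038  0.012 -0.039] op 0.0341 spot [284.7 312. ] 784
lift mm -4.3849313209882945
```

To row units: -0.174 rad / 4 = -0.0435.

Call:
servo_tool --pt "0 0 0 -0.02" --pt "0 0 0 -0.0435" --pt "0 0 0 -0.0435" --pt "0 0 0 -0.0435"

```text
time: 20.03
ee_pos: [0.4742, 0.0853, 0.1338]
tcp_rot: [-180.0, 0.0, 70.7]
wrist_force: [-0.2, 0.3, -0.6]
opening: 0.0344
grasp_force: 0.0
```

Call:
servo_tool --pt "0 0 0 0" --pt "0 0 0 0" --pt "0 0 0 0" --pt "0 0 0 0" --pt "0 0 0 0" --claw 1 --force 25

```text
time: 20.45
ee_pos: [0.4742, 0.0853, 0.1338]
tcp_rot: [180.0, 0.0, 70.4]
wrist_force: [0.5, -0.7, 0.5]
opening: 0.0327
grasp_force: 25.1
```

```bash
python3 m.py;python3 - <<'E'
from h import *
a=cv2.imread('pics/last.png')[200:370,150:430];s=camera("scene")[:,:,::-1];s0=cv2.imread("pics/s3.png")
r=lambda x,w,h:cv2.resize(x,(w,h),interpolation=cv2.INTER_CUBIC)
c=lambda s:r(s[190:280,205:295],266,300)
cv2.imwrite("pics/fin.png",np.hstack([np.vstack([c(s0),c(s)]),r(a,534,324+276)]))
E
```

```text
t 20.45 yaw 70.39 q6 119.8 z 0.1338 F [ 0.5 -0.7  0.5] M [-0.303 -0.027 -0.002] op 0.0327 spot [284.4 311.5] 788
lift mm -4.865462070797222
```

View pics/fin.png

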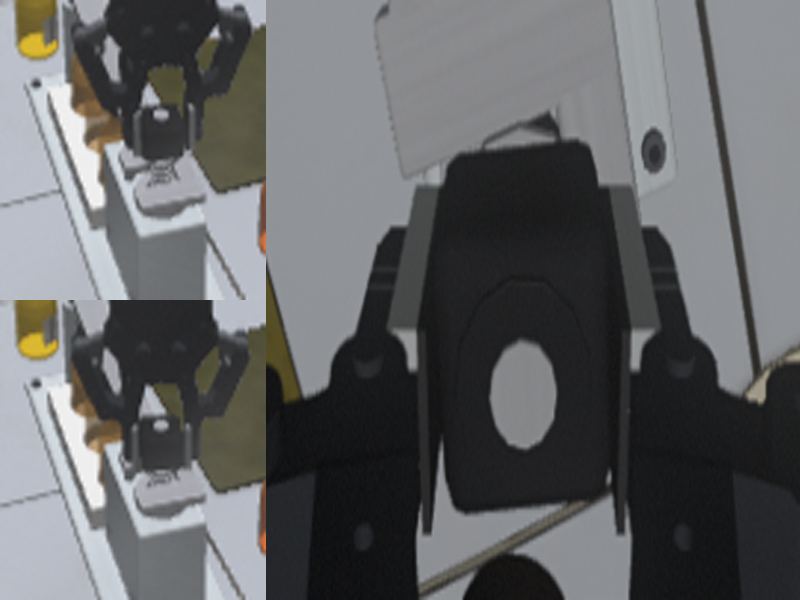

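The bar is home, and the knob is about 3 px lower in the scene view than at the start, which fits the expected fall. It's still about 2° short of square in the pads, so I'll firm the grip.

Call:
servo_tool --pt "0 0 0 0" --pt "0 0 0 0" --pt "0 0 0 0" --pt "0 0 0 0" --pt "0 0 0 0" --pt "0 0 0 0" --force 45

```text
time: 21.05
ee_pos: [0.4743, 0.0853, 0.1339]
tcp_rot: [180.0, 0.0, 70.3]
wrist_force: [-0.3, -2.9, 2.1]
opening: 0.0321
grasp_force: 44.8
```

```bash
python3 m.py;python3 - <<'E'
from h import *
t=camera("top")[:,:,::-1];cv2.imwrite("pics/top_f.png",cv2.resize(t[120:290,130:410],(800,486),interpolation=cv2.INTER_CUBIC))
E
```

```text
t 21.05 yaw 70.34 q6 119.9 z 0.1339 F [-0.3 -2.9  2.1] M [-0.487  0.038 -0.015] op 0.0321 spot [284.5 311.4] 784
lift mm -4.896005372234908
```

View pics/top_f.png

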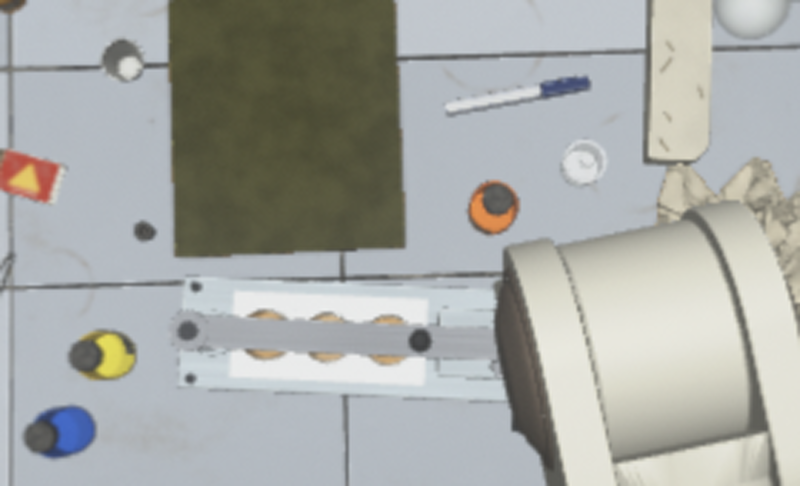

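The grip is square now, with an opening of 32.1 mm. The bar is shut along the carrier, the bottles stand in their wells, and the pen, glass and orange bottle haven't moved. I'm handing in.

```bash
python3 -c "
from workcell import *
print(job_done())"
```

```text
the job is handed in; nothing more can be done
None
```

I handed the job in at about 21 s: the bar is shut in its detent, the screw dropped off the thread end and was then turned forward one full turn (to within a few degrees, by tool angle), and the gripper still holds the knob; the hand-in returned no verdict.

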